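# Seat the pour-over filter cone in the blue carafe

### The job

Get the pour-over ready: pick up the steel filter cone by its black grip and set it gently into the flared mouth of the blue carafe, so that it nests upright and fully home; do not drop it in. Keep the carafe standing, leave the white carafe and the navy mug where they are, and let go.

Things in the scene. Friction and masses are not known exactly. Their poses are not given: they have to be found in the camera images.
- filter_cone: Polished (slippery) steel filter cone, upright on its foot. Origin: centre of its underside, z up its axis. Outside tapers from 44 mm diameter at the foot to 100 mm at 40 mm up; upright rim to 47 mm, closed by a holed screen. A wire bail carries a black straight grip: 60 mm along body x, 14 mm wide (y), 14 mm high, centre 93 mm above the origin. About 0.18 kg. Final yaw is free.
- carafe_blue: Blue hourglass carafe with a wooden waist collar, 118 mm high, belly 102 mm wide, loose, about 0.65 kg. Origin: centre of its underside, z up. Open funnel mouth of the same taper as the cone: inside 94 mm diameter at the rim, 49 mm at a throat 85 mm above the origin, hollow below. Fully home, the cone's origin lies on the carafe's axis about 82 mm above the carafe's origin.
- carafe_white: White glazed carafe, otherwise the same as the blue one; not to be used. It and the blue carafe may stand either way round. Origin: centre of its underside, z up.
- cup_navy: Dark navy mug with a handle, 71 x 103 x 87 mm, a bystander near the right front corner of the worktop. Origin: middle of its outline at the underside, handle along its own -y.
Mind the look-alikes: they are no part of the job. What is shaped like the filter_cone but green or red is not meant.

How it is judged:
On the way:
1. the filter cone is lifted clear of the worktop (height (world z) of filter_cone above 0.04 m), for 0.2 s.
At the end, for the whole second after the job is handed in: The filter cone rests, released, in the mouth of the blue carafe: axes within 10 mm, cone tilted under 10 degrees, its foot 73 to 91 mm above the carafe's underside (8 mm around fully home); the blue carafe stands upright (within 5 degrees) on the worktop (horizontal distance between filter_cone and carafe_blue below 0.01 m and z of filter_cone in the frame of carafe_blue between 0.073 and 0.091 m and angle between filter_cone's own z axis and vertical below 0.175 rad and angle between carafe_blue's own z axis and vertical below 0.09 rad and height (world z) of carafe_blue below 0.01 m and linear speed of filter_cone below 0.02 m/s); the robot touches nothing.
It fails at once if the filter cone falls freely (faster than 0.6 m/s, a drop of about 18 mm, with no finger on it) (linear speed of filter_cone above 0.6 m/s and contact force between the fingers and filter_cone below 0.05 N).
It fails at once if the blue carafe is tipped by more than 20 degrees (angle between carafe_blue's own z axis and vertical above 0.35 rad).
It fails at once if the white carafe is moved by more than 30 mm (distance of carafe_white from where it was at the start of the episode above 0.03 m).
It fails at once if the navy mug is moved by more than 30 mm (distance of cup_navy from where it was at the start of the episode above 0.03 m).
It also fails if it takes over 40 s, if anything falls off the work surface, if the arm or the gripper's body presses on something with over 40 N, if the wrist force passes 120 N, or if a joint passes its speed limit or range.

### The arm

A 6-joint arm with a two-finger parallel gripper is mounted at the origin on a cart in front of the work surface, level with it; the furniture and walls round the work are solid. World frame = base frame: x ahead of the robot, y to its left, z up, the work surface at z = 0. Lengths are in m, angles in rad, forces in N, time in s.
With the tool pointing down it reaches from about 0.3 to 0.875 m from the base axis. Payload 6.4 kg.
Tool frame: the origin (TCP) lies on the centre line of the jaws, within the pads' length; the fingertips stand 11 mm ahead of it and the grasp point (between the pads) lies 8 mm behind it (robot.tip_extent is the z of the fingertips in the tool frame, in m); z points along the fingers, y is the line along which they close (so a half turn about z gives the same grasp; the last joint's range is limited). The gripper opens to 85 mm and grips with 20 to 120 N. Pads are 22 mm wide; open, the fingers measure 114 mm over their backs; the gripper's body (76 mm by 85 mm) begins 54 mm behind the grasp point. The pads swing forward as they close: fully open they stand 13 mm farther back than shut.
Start: joints at [1.083, 0.181, 1.607, -0, 1.354, -0.206], TCP at [0.16, 0.552, 0.242] pointing down, gripper open.
Joint ranges: [-2.99, 2.99], [-0.89, 2.07], [0.3, 2.58], [-1.14, 4.28], [0, 2.63], [-3.12, 3.12]. Speed limits (rad/s): [2.57, 2.57, 3.01, 3.14, 3.14, 3.14].

### API

Orientations are given as a unit quaternion [x, y, z, w].
In Python, from workcell import robot gives the robot as it stands. The module is installed in compiled form; this text tells all that it offers.
- The arm moves only by the tool move_arm, never from a script. Its argument "moves" is a list of rows, each a list of 7 numbers: the shift along the tool's x, y, z normalised to -1 to 1, where 1 is 2.5 cm, then the turn, a rotation vector about the tool's x, y, z normalised to -1 to 1, where 1 is 6 degrees, then the opening, from 0 (shut) to 1 (fully open). A call has 1 to 8 rows; each row shifts and turns the commanded pose from where the row before left it, along the tool's axes as they then stand; what a row does not reach is not made up. A row lasts 1/10 s, in which the tool goes at most 50 mm and 8.59 degrees, less where a joint would pass 70% of its speed; a pose out of reach is approached as far as the arm can. A call with a number of a shift or a turn outside -1 to 1 is refused whole. A call with a gripper value outside its range is refused whole. The fingers move at their own pace and stop on an object; the grip force is fixed at half the most. Time passes only in rows, so rows that do not move let the fingers close. It gives the time, the measured TCP pose, the force, the opening and the grip force at its end, in the units of the state.
- robot.get_obs(): the state, without advancing time (a new reading comes with each control period).
- robot.snapshot(name): name is "scene" or "side" or "wrist"; returns the picture (400x640x3 uint8, red, green, blue); there is no depth.
- robot.camera_model(name): a dict with "fx", "fy", "cx", "cy" (pixels), "xyz" and "orientation" of the camera in the world; the wrist camera has in their place "tool_from_camera" (4x4, takes a point from camera to tool coordinates, whose origin is the TCP and whose axes are the flange's). Camera axes: x right, y up, looking along -z (the intrinsics and any distortion apply to the point x, -y, -z); pixel columns grow to the right and rows downward; lengths in m; the calibration is good to about 2 mm. The wrist camera is an equidistant fisheye: a pixel r from the principal point sees the ray r / f radians off the axis. A picture is of the moment at which its call begins: read the wrist's pose just before it. camera_model takes no time and is no camera call.
- robot.finish_job(): hands the job in; it is judged then, once.
The state is a dict: "clock": time; "joints": joint angles; "joint_velocities": joint speeds; "effort": joint torques, N m; "ee_pos": TCP position; "tool_rot": TCP orientation; "force": force on the tool from outside, world axes, zero at the start; "wrist_torque": the same for the moment, N m; "opening": finger opening in m; "grip_force": force on a finger pad.
Only numpy, scipy, OpenCV 4.12 (cv2) and the standard library are available. Lean on these libraries where they do the work, as an engineer would, in place of code of your own. Each camera call takes 0.05 s, during which the arm holds its last target. There are 200 camera calls.

## Working session

There is one attempt and no reset: what is moved stays moved. The work goes in short steps, Python scripts to look and compute and a tool call to move; the robot and the scene stay as the last step left them, time stands still between calls to the robot, and variables do not carry over. Pictures are saved under pics/ and viewed, at most 10 in all, crops included, and the job is handed in when it is done.

Besides the shell and the picture viewer there is one more tool, called after "Emit:" as name([rows], argument=value, ...), one row to a line, values as JSON. move_arm: Moves the arm, as the interface text tells. Scaled input: -1 to 1 covers 2.5 cm each way for a shift and 6 degrees each way for a turn. Its arguments: {"type":"object","properties":{"moves":{"type":"array","items":{"type":"array","items":{"type":"number","minimum":-1,"maximum":1}}}},"required":["moves"]}

```bash
mkdir -p pics; python3 - <<'E'
from workcell import robot
import cv2,json
for n in ("scene","side","wrist"):
    o=robot.get_obs()
    cv2.imwrite(f"pics/{n}0.png",robot.snapshot(n)[:,:,::-1])
    print(n,robot.camera_model(n))
print(o,robot.tip_extent)
E
```

```text
scene {'fx': 456.42422151943526, 'fy': 456.42422151943526, 'cx': 321.0824180772779, 'cy': 198.02176269761242, 'xyz': array([0.25614789, 0.1786679 , 0.82630887]), 'orientation': array([-0.08674594,  0.24926229,  0.90579191, -0.33148827])}
side {'fx': 441.3683130322262, 'fy': 441.3683130322262, 'cx': 315.65590414456847, 'cy': 204.56775166929722, 'xyz': array([0.42276785, 0.6980033 , 0.55469372]), 'orientation': array([-0.03691372,  0.4968541 ,  0.86550384, -0.05173475])}
wrist {'fx': 309.70691628693146, 'fy': 309.70691628693146, 'cx': 317.1701801783036, 'cy': 198.36192939970232, 'tool_from_camera': array([[ 3.60013567e-04,  9.65104624e-01,  2.61864346e-01,
         6.64020838e-02],
       [ 9.99999846e-01, -2.36960733e-04, -5.01487178e-04,
         5.67405673e-04],
       [-4.21936027e-04,  2.61864486e-01, -9.65104561e-01,
        -1.30864291e-01],
       [ 0.00000000e+00,  0.00000000e+00,  0.00000000e+00,
         1.00000000e+00]])}
{'clock': 0.1, 'joints': array([ 1.08273192e+00,  1.81462388e-01,  1.60789787e+00, -1.44527848e-05,
        1.35381333e+00, -2.06332175e-01]), 'joint_velocities': array([ 0.00027563, -0.00271094, -0.00222429,  0.00096332, -0.00162259,
        0.00064334]), 'effort': array([ 8.86225880e-04, -4.45879662e+01, -3.52236414e+01, -1.40467764e-04,
        4.18102558e-03, -3.92027403e-05]), 'ee_pos': array([0.15963733, 0.55189719, 0.24148159]), 'tool_rot': array([ 1.40399115e-01,  9.90094674e-01, -7.45701244e-04, -2.62333552e-04]), 'force': array([-0.01477942, -0.34820605, -0.6296186 ]), 'wrist_torque': array([ 0.02776704, -0.00635257, -0.01139509]), 'grip_force': 0.0, 'opening': 0.08559624242761014} 0.011
```

View pics/scene0.png

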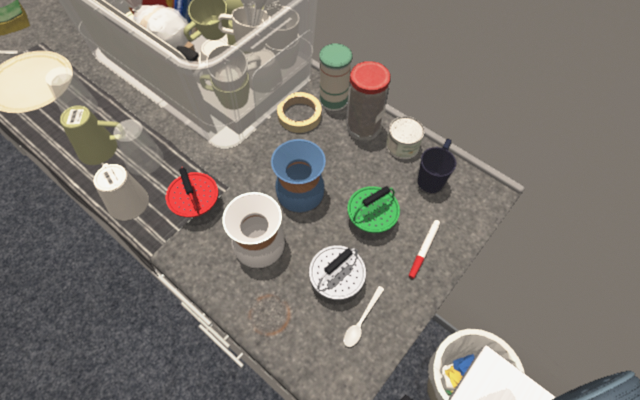

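View pics/side0.png

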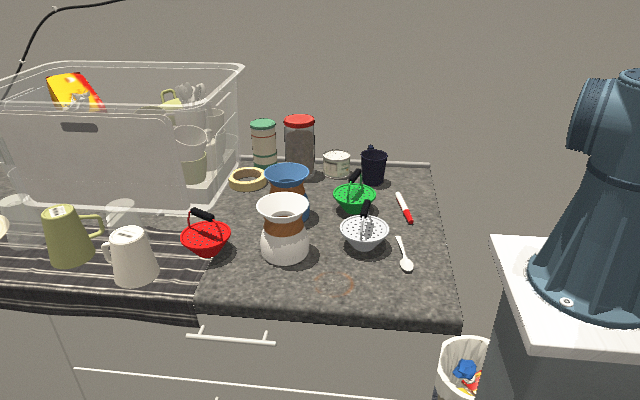

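Scene view: the steel cone's rim is centred at (337,273) and its grip runs from about (326,271) to (351,251). The blue mouth is at (299,164) and the white one at (252,221). Side view: steel cone rim at (364,232), blue mouth at (287,176).

```bash
cat > h.py <<'E'
import numpy as np
from scipy.spatial.transform import Rotation as R
from workcell import robot
def at(n,u,v,z):
    m=robot.camera_model(n);p=np.array(m["xyz"])
    d=R.from_quat(m["orientation"]).apply([(u-m["cx"])/m["fx"],-(v-m["cy"])/m["fy"],-1])
    return p+d*(z-p[2])/d[2]
def wat(u,v,z,o):
    m=robot.camera_model("wrist");T=m["tool_from_camera"];x,y=u-m["cx"],v-m["cy"];r=np.hypot(x,y);t=r/m["fx"]
    d=np.array([x/r*np.sin(t),-y/r*np.sin(t),-np.cos(t)])
    q=R.from_quat(o["tool_rot"]);p=q.apply(T[:3,3])+o["ee_pos"];d=q.apply(T[:3,:3]@d)
    return p+d*(z-p[2])/d[2]
def wpix(P,o):
    m=robot.camera_model("wrist");T=np.linalg.inv(m["tool_from_camera"])
    q=R.from_quat(o["tool_rot"]).inv().apply(np.array(P)-o["ee_pos"]);c=T[:3,:3]@q+T[:3,3]
    t=np.arctan2(np.hypot(c[0],c[1]),-c[2]);a=np.arctan2(-c[1],c[0])
    return m["cx"]+m["fx"]*t*np.cos(a),m["cy"]+m["fx"]*t*np.sin(a)
E
python3 - <<'E'
from h import *
np.set_printoptions(precision=4,suppress=True)
for a in [("scene",337,273,.047),("scene",309,273,.047),("scene",366,273,.047),("side",364,232,.047),("scene",326,271,.093),("scene",351,251,.093),("scene",338.5,261,.093),("side",365,209,.093),
 ("scene",299,164,.118),("side",287,176,.118),("scene",272,164,.118),("scene",326,164,.118),("scene",252,221,.118),("side",283,208,.118),("scene",374,208,.047),("scene",376,197,.093)]: print(a,at(*a))
print(R.from_quat(robot.get_obs()["tool_rot"]).as_matrix())
E
```

```text
('scene', 337, 273, 0.047) [ 0.4247 -0.0762  0.047 ]
('scene', 309, 273, 0.047) [ 0.4633 -0.0435  0.047 ]
('scene', 366, 273, 0.047) [ 0.3846 -0.1101  0.047 ]
('side', 364, 232, 0.047) [ 0.4258 -0.0645  0.047 ]
('scene', 326, 271, 0.093) [ 0.4313 -0.0518  0.093 ]
('scene', 351, 251, 0.093) [ 0.4217 -0.1086  0.093 ]
('scene', 338.5, 261, 0.093) [ 0.4266 -0.0799  0.093 ]
('side', 365, 209, 0.093) [ 0.4263 -0.0798  0.093 ]
('scene', 299, 164, 0.118) [ 0.6012 -0.1757  0.118 ]
('side', 287, 176, 0.118) [ 0.6017 -0.1625  0.118 ]
('scene', 272, 164, 0.118) [ 0.6399 -0.1427  0.118 ]
('scene', 326, 164, 0.118) [ 0.5624 -0.2087  0.118 ]
('scene', 252, 221, 0.118) [ 0.5835 -0.0317  0.118 ]
('side', 283, 208, 0.118) [ 0.5842 -0.0248  0.118 ]
('scene', 374, 208, 0.047) [ 0.4544 -0.2279  0.047 ]
('scene', 376, 197, 0.093) [ 0.4539 -0.2253  0.093 ]
[[-0.9606  0.2781 -0.0007]
 [ 0.2781  0.9606 -0.0012]
 [ 0.0003 -0.0014 -1.    ]]
```

View pics/wrist0.png

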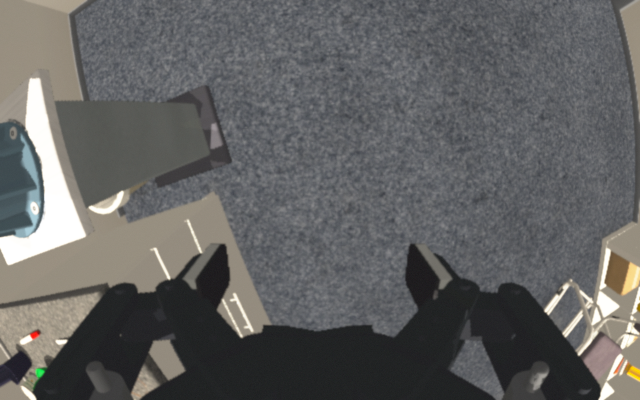

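The cone rim spans about 103 mm, which fits the 100 mm given. The grip is at about (0.4265, -0.080) with its line at about 80° from world x, and the blue axis is at about (0.60, -0.17). First I turn the tool +84° about its z.

Emit:
move_arm([
  [0,0,0,0,0,1,1],
  [0,0,0,0,0,1,1],
  [0,0,0,0,0,1,1],
  [0,0,0,0,0,1,1],
  [0,0,0,0,0,1,1],
  [0,0,0,0,0,1,1],
  [0,0,0,0,0,1,1],
  [0,0,0,0,0,1,1],
])

```text
clock: 0.95
ee_pos: [0.1598, 0.5521, 0.2419]
tool_rot: [0.533, 0.846, -0.0, 0.0]
force: [0.4, -0.0, 0.0]
opening: 0.0855
grip_force: 0.0
```

Emit:
move_arm([
  [0,0,0,0,0,1,1],
  [0,0,0,0,0,1,1],
  [0,0,0,0,0,1,1],
  [0,0,0,0,0,1,1],
  [0,0,0,0,0,1,1],
  [0,0,0,0,0,1,1],
  [0,0,0,0,0,0,1],
])

```text
clock: 1.65
ee_pos: [0.1598, 0.5522, 0.2419]
tool_rot: [0.767, 0.641, -0.0, 0.0]
force: [-0.4, 0.1, -0.1]
opening: 0.0852
grip_force: 0.0
```

Emit:
move_arm([
  [-0.96,0.61,0,0,0,0,1],
  [-0.96,0.61,0,0,0,0,1],
  [-0.96,0.61,0,0,0,0,1],
  [-0.96,0.61,0,0,0,0,1],
  [-0.96,0.61,0,0,0,0,1],
  [-0.96,0.61,0,0,0,0,1],
  [-0.96,0.61,0,0,0,0,1],
  [-0.96,0.61,0,0,0,0,1],
])

```text
clock: 2.45
ee_pos: [0.2463, 0.3408, 0.2422]
tool_rot: [0.766, 0.643, 0.0, 0.0]
force: [-0.4, -0.4, -0.5]
opening: 0.0852
grip_force: 0.0
```

Emit:
move_arm([
  [-0.96,0.61,0,0,0,0,1],
  [-0.96,0.61,0,0,0,0,1],
  [-0.96,0.61,0,0,0,0,1],
  [-0.96,0.61,0,0,0,0,1],
  [-0.96,0.61,0,0,0,0,1],
  [-0.96,0.61,0,0,0,0,1],
  [-0.96,0.61,0,0,0,0,1],
  [-0.96,0.61,0,0,0,0,1],
])

```text
clock: 3.25
ee_pos: [0.3326, 0.1303, 0.2424]
tool_rot: [0.766, 0.643, 0.0, 0.0]
force: [0.3, 0.1, 0.3]
opening: 0.0854
grip_force: 0.0
```

Emit:
move_arm([
  [-0.96,0.61,0,0,0,0,1],
  [-0.96,0.61,0,0,0,0,1],
  [-0.96,0.61,0,0,0,0,1],
  [-0.96,0.61,0,0,0,0,1],
  [-0.96,0.61,0,0,0,0,1],
  [-0.96,0.61,0,0,0,0,1],
  [-0.96,0.61,0,0,0,0,1],
  [0,0,0,0,0,0,1],
])

```text
clock: 4.05
ee_pos: [0.4088, -0.0554, 0.2424]
tool_rot: [0.767, 0.642, -0.0, 0.0]
force: [-0.1, -0.3, -0.2]
opening: 0.085
grip_force: 0.0
```

```bash
python3 - <<'E'
from h import *
import cv2
o=robot.get_obs(); print(o["ee_pos"],o["joints"])
cv2.imwrite("pics/w1.png",robot.snapshot("wrist")[:,:,::-1])
E
```

```text
[ 0.40877118 -0.05535163  0.24238222] [-4.23652430e-01 -2.06253077e-01  1.98943236e+00 -7.15548829e-04
  1.35772777e+00 -2.46172425e-01]
```

View pics/w1.png

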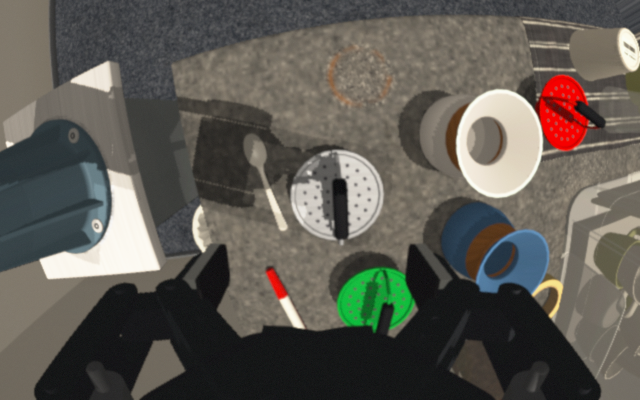

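Wrist view: the steel cone is centred at (338,195) and its grip runs from (340,180) to (342,241). The blue mouth is at about (513,266) and the white one at (499,143).

```bash
python3 - <<'E'
from h import *
np.set_printoptions(precision=4,suppress=True)
o=robot.get_obs()
for a in [(338,195,.047),(340,180,.098),(342,241,.098),(341,210,.098),(513,266,.118),(499,143,.118)]: print(a,wat(*a,o))
q=R.from_quat(o["tool_rot"]).inv()
print(wat(340,180,.098,o)-wat(342,241,.098,o))
for g in [(.426,-.080)]: print(q.apply(np.array([*g,.155])-o["ee_pos"])/.025)
E
```

```text
(338, 195, 0.047) [ 0.427  -0.0753  0.047 ]
(340, 180, 0.098) [ 0.4299 -0.0481  0.098 ]
(342, 241, 0.098) [ 0.4226 -0.1076  0.098 ]
(341, 210, 0.098) [ 0.4264 -0.0764  0.098 ]
(513, 266, 0.118) [ 0.6029 -0.1681  0.118 ]
(499, 143, 0.118) [ 0.5828 -0.0334  0.118 ]
[0.0074 0.0595 0.    ]
[-0.9018  0.8923  3.4853]
```

Emit:
move_arm([
  [-0.39,0.42,0,0,0,-0.17,1],
  [-0.38,0.43,0,0,0,-0.16,1],
  [0,0,0.9,0,0,0,1],
  [0,0,0.9,0,0,0,1],
  [0,0,0.9,0,0,0,1],
  [0,0,0.9,0,0,0,1],
  [0,0,0.9,0,0,0,1],
  [0,0,0,0,0,0,1],
])

```text
clock: 4.9
ee_pos: [0.4231, -0.0733, 0.1271]
tool_rot: [0.755, 0.656, -0.001, -0.003]
force: [0.1, 0.5, -0.5]
opening: 0.0854
grip_force: 0.0
```

Emit:
move_arm([
  [0,0,0.6,0,0,0,1],
  [0,0,0.6,0,0,0,1],
  [0,0,0.6,0,0,0,1],
  [0,0,0,0,0,0,1],
  [0,0,0,0,0,0,1],
])

```text
clock: 5.4
ee_pos: [0.426, -0.0751, 0.0857]
tool_rot: [0.755, 0.655, 0.0, 0.0]
force: [-0.3, -0.8, -0.2]
opening: 0.0855
grip_force: 0.0
```

```bash
python3 - <<'E'
from h import *
import cv2
o=robot.get_obs(); print(o["ee_pos"],o["force"])
a=robot.snapshot("wrist");b=robot.snapshot("side")
cv2.imwrite("pics/w2.png",cv2.hconcat([cv2.resize(a[100:340,200:440],(400,400)),cv2.resize(b[120:280,280:440],(400,400))])[:,:,::-1])
E
```

```text
[ 0.42598099 -0.07512675  0.08574258] [-0.28665001 -0.79682743 -0.18963658]
```

View pics/w2.png

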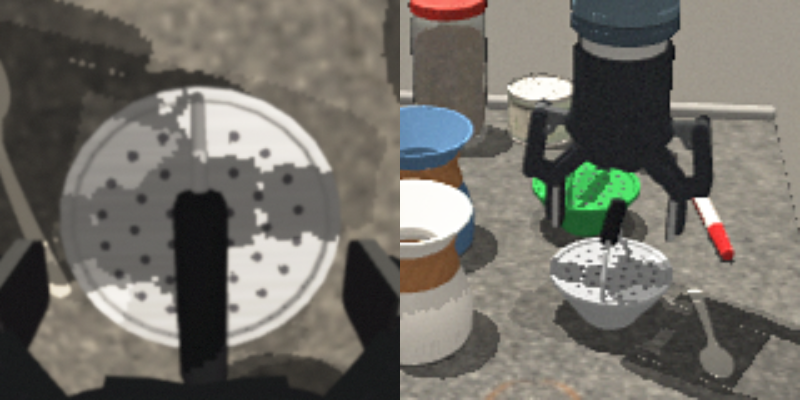

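The grip lies parallel to the pads and midway between them, so I'm closing.

Emit:
move_arm([
  [-0.08,0,0,0,0,0,1],
  [0,0,0,0,0,0,0],
  [0,0,0,0,0,0,0],
  [0,0,0,0,0,0,0],
  [0,0,0,0,0,0,0],
  [0,0,0,0,0,0,0],
  [0,0,0,0,0,0,0],
  [0,0,0,0,0,0,0],
])

```text
clock: 6.3
ee_pos: [0.4253, -0.0773, 0.0848]
tool_rot: [0.756, 0.655, -0.0, -0.0]
force: [-0.6, 0.0, 1.0]
opening: 0.0128
grip_force: 60.4
```

Emit:
move_arm([
  [0,0,0,0,0,0,0],
  [0,0,0,0,0,0,0],
  [0,0,-0.2,0,0,0,0],
  [0,0,-0.4,0,0,0,0],
  [0,0,-0.6,0,0,0,0],
  [0,0,0,0,0,0,0],
])

```text
clock: 6.9
ee_pos: [0.4269, -0.078, 0.117]
tool_rot: [0.756, 0.655, 0.001, 0.002]
force: [0.5, -0.1, -1.8]
opening: 0.0128
grip_force: 60.2
```

Emit:
move_arm([
  [0,0,-0.8,0,0,0,0],
  [0,0,-0.8,0,0,0,0],
  [0,0,-0.8,0,0,0,0],
  [0,0,-0.8,0,0,0,0],
  [0,0,-0.8,0,0,0,0],
  [0,0,-0.8,0,0,0,0],
  [0,0,0,0,0,0,0],
])

```text
clock: 7.6
ee_pos: [0.4269, -0.078, 0.2373]
tool_rot: [0.756, 0.655, 0.001, 0.003]
force: [0.5, 0.1, -1.3]
opening: 0.0127
grip_force: 60.2
```

```bash
python3 - <<'E'
from h import *
import cv2
a=cv2.imread("pics/scene0.png")[135:235,250:350];b=cv2.imread("pics/side0.png")[155:255,240:340]
robot.get_obs();w=robot.snapshot("wrist")[:,:,::-1]
f=lambda i:cv2.resize(i,(400,400),interpolation=cv2.INTER_CUBIC)
cv2.imwrite("pics/c3.png",cv2.hconcat([f(a),f(b)]));cv2.imwrite("pics/w3.png",w)
E
```

```text
(no output)
```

View pics/c3.png

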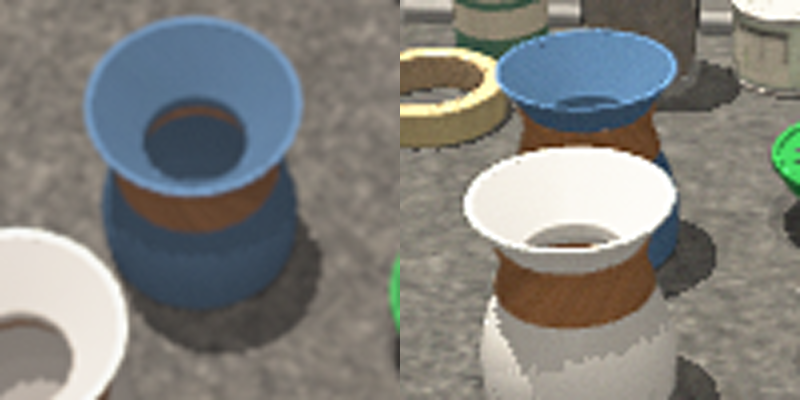

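View pics/w3.png

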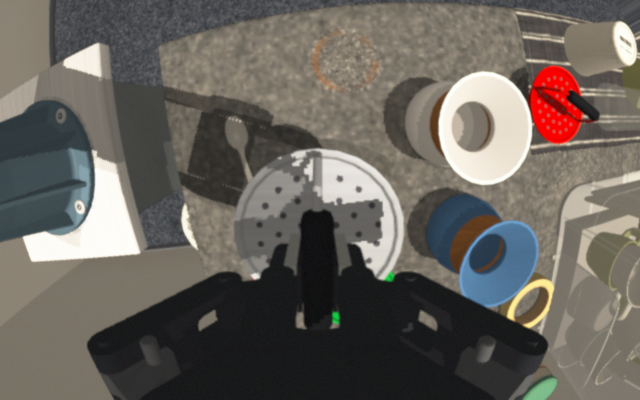

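Crops show the blue rim centre at scene (298.3,161.5) and side (286.5,173.2). In the wrist view the cone hangs level between the fingers, with the blue mouth centred at (499.5,264).

```bash
python3 - <<'E'
from h import *
np.set_printoptions(precision=4,suppress=True)
o=robot.get_obs()
print(at("scene",298.3,161.5,.118),at("side",286.5,173.2,.118),wat(499.5,264,.118,o))
print("cone rim",wat(319,219,.199,o), o["ee_pos"])
q=R.from_quat(o["tool_rot"]);print(q.as_matrix())
print(q.inv().apply(np.array([.6035,-.1705,.2373])-o["ee_pos"])/.025)
E
```

```text
[ 0.606  -0.1791  0.118 ] [ 0.6054 -0.1762  0.118 ] [ 0.6021 -0.1744  0.118 ]
cone rim [ 0.4284 -0.0687  0.199 ] [ 0.426  -0.0776  0.2355]
[[ 0.1421  0.9899  0.0025]
 [ 0.9899 -0.1421 -0.0012]
 [-0.0009  0.0027 -1.    ]]
[-2.6678  7.5557 -0.0488]
```

Emit:
move_arm([
  [-0.15,0.4,0,0,0,0,0],
  [-0.29,0.76,0,0,0,0,0],
  [-0.29,0.76,0,0,0,0,0],
  [-0.29,0.76,0,0,0,0,0],
  [-0.29,0.76,0,0,0,0,0],
  [-0.29,0.76,0,0,0,0,0],
  [-0.29,0.76,0,0,0,0,0],
  [-0.29,0.76,0,0,0,0,0],
])

```text
clock: 8.45
ee_pos: [0.5596, -0.152, 0.2323]
tool_rot: [0.756, 0.655, -0.001, -0.001]
force: [-0.6, -0.0, -1.7]
opening: 0.013
grip_force: 60.2
```

Emit:
move_arm([
  [-0.29,0.76,0,0,0,0,0],
  [-0.29,0.76,0,0,0,0,0],
  [-0.16,0.37,0,0,0,0,0],
  [0,0,0,0,0,0,0],
  [0,0,0,0,0,0,0],
])

```text
clock: 8.95
ee_pos: [0.6026, -0.1762, 0.2334]
tool_rot: [0.756, 0.655, -0.0, -0.001]
force: [-0.7, -0.1, -2.1]
opening: 0.0129
grip_force: 60.2
```

```bash
python3 - <<'E'
from h import *
import cv2
o=robot.get_obs();w=robot.snapshot("wrist");a=robot.snapshot("scene");b=robot.snapshot("side")
print(o["ee_pos"],R.from_quat(o["tool_rot"]).as_matrix())
f=lambda i:cv2.resize(i,(400,400),interpolation=cv2.INTER_CUBIC)
cv2.imwrite("pics/c4.png",cv2.hconcat([f(a[105:235,240:370]),f(b[100:240,220:360])])[:,:,::-1]);cv2.imwrite("pics/w4.png",w[:,:,::-1])
E
```

```text
[ 0.60261664 -0.17623552  0.23344866] [[ 1.42041550e-01  9.89858290e-01 -2.18252422e-03]
 [ 9.89860341e-01 -1.42039284e-01  1.16103175e-03]
 [ 8.39252728e-04 -2.32530891e-03 -9.99996944e-01]]
```

View pics/c4.png

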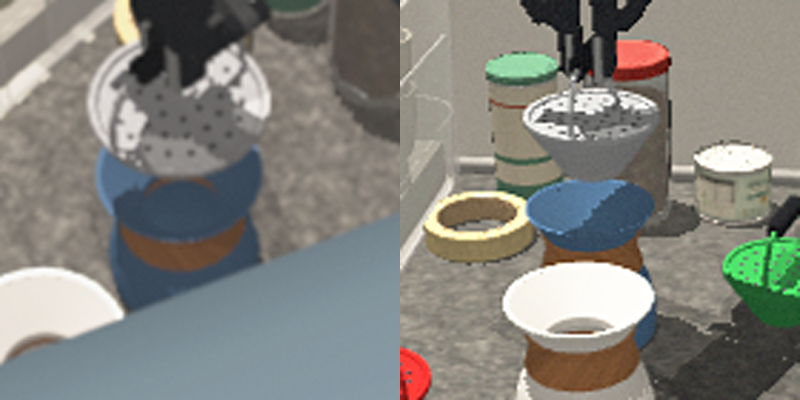

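The cone hangs above the blue mouth with its rim centred at scene (298.3,139.5) and side (286.7,142).

```bash
python3 - <<'E'
from h import *
np.set_printoptions(precision=4,suppress=True)
print("cone",at("scene",298.3,139.5,.195),at("side",286.7,142,.195))
def k(u,c,s=130/400,o=240): return o+u*s
# blue rim in same crops: scene x 96..263, side x 526..655
print("blue col scene",240+179.5*.325,"side",220+190.5*.35)
def pix(n,P):
    m=robot.camera_model(n);c=R.from_quat(m["orientation"]).inv().apply(np.array(P)-m["xyz"])
    return np.round([m["cx"]-m["fx"]*c[0]/c[2],m["cy"]+m["fy"]*c[1]/c[2]],1)
for P in [(.6026,-.1762,.195),(.604,-.176,.118),(.604,-.176,.0)]: print(pix("scene",P),pix("side",P))
E
```

```text
cone [ 0.5989 -0.1752  0.195 ] [ 0.6005 -0.1712  0.195 ]
blue col scene 298.3375 side 286.675
[297.1 138. ] [286.2 141.1]
[298.  163.1] [287.1 173.3]
[300.  195.2] [289.3 218. ]
```

View pics/w4.png

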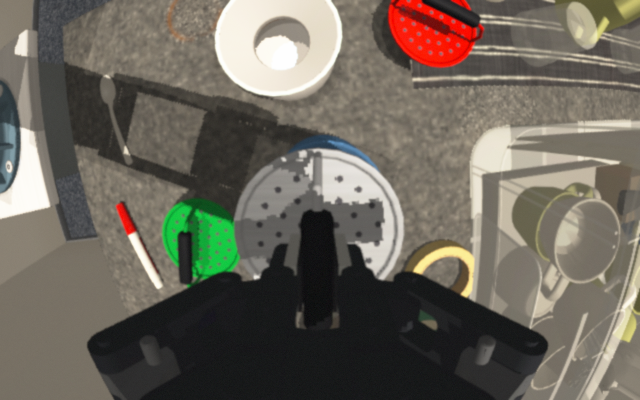

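Cone axis is about (.600,-.174) and the blue axis about (.6045,-.176). I'll correct that offset, then go down slowly.

Emit:
move_arm([
  [-0.06,0.15,0,0,0,0,0],
  [0,0,0.3,0,0,0,0],
  [0,0,0.5,0,0,0,0],
  [0,0,0.5,0,0,0,0],
  [0,0,0.4,0,0,0,0],
  [0,0,0.3,0,0,0,0],
  [0,0,0,0,0,0,0],
  [0,0,0,0,0,0,0],
])

```text
clock: 9.9
ee_pos: [0.6069, -0.1787, 0.1847]
tool_rot: [0.756, 0.655, -0.0, -0.0]
force: [0.6, 0.3, -1.4]
opening: 0.0127
grip_force: 60.1
```

```bash
python3 - <<'E'
from h import *
o=robot.get_obs();print(o["ee_pos"],o["force"],o["wrist_torque"])
E
```

```text
[ 0.60686324 -0.17866481  0.18469522] [ 0.59579985  0.25625845 -1.36687535] [ 0.04304033  0.05671025 -0.03532471]
```

Emit:
move_arm([
  [0,0,0.12,0,0,0,0],
  [0,0,0.12,0,0,0,0],
  [0,0,0.12,0,0,0,0],
  [0,0,0,0,0,0,0],
  [0,0,0,0,0,0,0],
])

```text
clock: 10.4
ee_pos: [0.6068, -0.1786, 0.1757]
tool_rot: [0.756, 0.655, -0.0, -0.0]
force: [0.7, 0.6, -1.5]
opening: 0.0127
grip_force: 60.2
```

Emit:
move_arm([
  [0,0,0.08,0,0,0,0],
  [0,0,0,0,0,0,0],
  [0,0,0,0,0,0,0],
])

```text
clock: 10.7
ee_pos: [0.6068, -0.1786, 0.1738]
tool_rot: [0.756, 0.655, -0.0, -0.0]
force: [-0.9, -0.3, -1.2]
opening: 0.0129
grip_force: 60.2
```

Emit:
move_arm([
  [0,0,0.08,0,0,0,0],
  [0,0,0,0,0,0,0],
  [0,0,0,0,0,0,0],
])

```text
clock: 11.0
ee_pos: [0.6067, -0.1786, 0.1717]
tool_rot: [0.756, 0.655, -0.0, -0.0]
force: [-0.8, -0.2, -1.8]
opening: 0.0128
grip_force: 60.2
```

Emit:
move_arm([
  [0,0,0.06,0,0,0,0],
  [0,0,0,0,0,0,0],
  [0,0,0,0,0,0,0],
])

```text
clock: 11.3
ee_pos: [0.6068, -0.1786, 0.1702]
tool_rot: [0.756, 0.655, -0.0, -0.0]
force: [0.2, 0.2, -1.7]
opening: 0.0128
grip_force: 60.2
```

Emit:
move_arm([
  [0,0,0.06,0,0,0,0],
  [0,0,0,0,0,0,0],
  [0,0,0,0,0,0,0],
])

```text
clock: 11.6
ee_pos: [0.6068, -0.1786, 0.1687]
tool_rot: [0.756, 0.655, -0.0, -0.0]
force: [0.2, -0.9, -1.2]
opening: 0.013
grip_force: 60.2
```

Emit:
move_arm([
  [0,0,0.06,0,0,0,0],
  [0,0,0,0,0,0,0],
  [0,0,0,0,0,0,0],
])

```text
clock: 11.9
ee_pos: [0.6071, -0.1788, 0.1675]
tool_rot: [0.756, 0.655, 0.0, 0.0]
force: [2.3, -0.3, -1.7]
opening: 0.0129
grip_force: 60.3
```

Emit:
move_arm([
  [0,0.04,0.03,0,0,0,0],
  [0,0,0,0,0,0,0],
  [0,0,0,0,0,0,0],
])

```text
clock: 12.2
ee_pos: [0.6079, -0.1788, 0.1666]
tool_rot: [0.756, 0.655, 0.0, 0.0]
force: [-0.2, 0.2, -0.7]
opening: 0.013
grip_force: 60.4
```

Emit:
move_arm([
  [0,0,0.04,0,0,0,0],
  [0,0,0,0,0,0,0],
  [0,0,0,0,0,0,0],
])

```text
clock: 12.5
ee_pos: [0.6081, -0.1788, 0.1665]
tool_rot: [0.756, 0.655, 0.0, 0.0]
force: [-2.5, 2.2, 6.5]
opening: 0.0129
grip_force: 61.0
```

Seated: upward force appears at TCP z 0.1665, against 0.167 expected. Releasing.

Emit:
move_arm([
  [0,0,0,0,0,0,0.3],
  [0,0,0,0,0,0,0.5],
  [0,0,0,0,0,0,0.7],
  [0,0,0,0,0,0,0.8],
  [0,0,0,0,0,0,0.8],
  [0,0,0,0,0,0,0.8],
  [0,0,0,0,0,0,0.8],
])

```text
clock: 13.2
ee_pos: [0.6078, -0.1788, 0.1655]
tool_rot: [0.756, 0.655, -0.0, -0.0]
force: [-0.6, -0.9, -0.5]
opening: 0.0681
grip_force: 0.0
```

Emit:
move_arm([
  [0,0,-0.2,0,0,0,0.8],
  [0,0,-0.5,0,0,0,0.8],
  [0,0,-0.8,0,0,0,0.8],
  [0,0,-0.8,0,0,0,0.8],
  [0,0,-0.8,0,0,0,0.8],
  [0,0,-0.5,0,0,0,0.8],
  [0,0,0,0,0,0,0.8],
  [0,0,0,0,0,0,0.8],
])

```text
clock: 14.0
ee_pos: [0.6077, -0.1787, 0.2555]
tool_rot: [0.756, 0.655, 0.0, 0.0]
force: [-0.4, -0.3, -1.0]
opening: 0.0682
grip_force: 0.0
```

```bash
python3 - <<'E'
from h import *
import cv2
a=robot.snapshot("scene");b=robot.snapshot("side")
f=lambda i:cv2.resize(i,(400,400),interpolation=cv2.INTER_CUBIC)
cv2.imwrite("pics/c5.png",cv2.hconcat([f(a[105:235,240:370]),f(b[100:240,220:360])])[:,:,::-1])
E
```

```text
(no output)
```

View pics/c5.png

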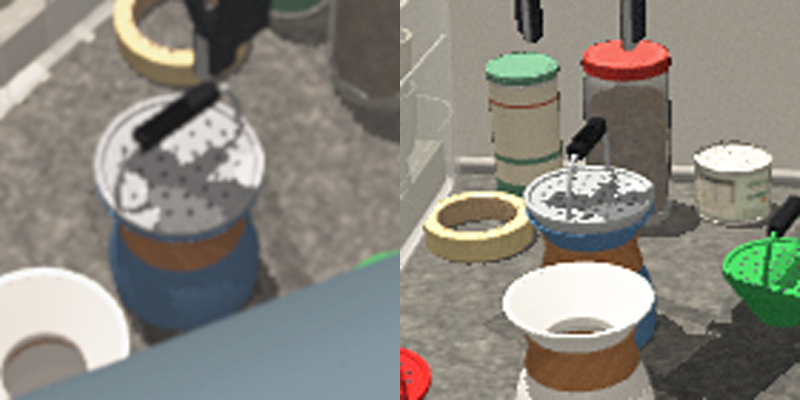

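The cone sits level and fully home in the blue mouth, with its rim centred at crop (180,167) in the scene view and (590,203) in the side view. The gripper is clear, so I'm handing in.

```bash
python3 -c "
from workcell import robot
print(robot.finish_job())"
```

```text
the job is handed in; nothing more can be done
None
```

The steel filter cone is released and appears fully home and upright in the blue carafe, which is still standing; the white carafe and navy mug were not touched, and the job is handed in (no verdict was returned).

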